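# Switch the sampling panel to line three

## Task

Switch the analyser to its third sample line: with the fingertips, push the selector's lever along the left leg of its H gate to the cross channel, across to the right leg, then forward (away from the robot) fully home into the third slot, the one marked with three studs. Only push the lever, never pinch its grip between the fingers; then let it be, and leave the bottles and small things around it standing where they are.

Things in the scene. Friction and masses are not known exactly. Their poses are not given: they have to be found in the camera images.
- selector: the sample-line selector: a fixed white housing 240 (x) by 260 (y) by 74 mm tall with a square aluminium gate plate on top. Origin: centre of the underside, on the table, straight below the gate's middle. Its own x axis points forward (away from the robot, to the side with four pipe unions), y to the left, z up; it stands turned by up to 0.4 rad
- gate_middle (a point): middle of the gate plate (116 mm square), in its upper face, 91 mm above the table. The plate has an H-shaped opening: two legs along the selector's x, 32 mm apart, joined midway by a cross channel along y. Slots: 1 left leg forward, 2 left leg near, 3 right leg forward, 4 right leg near, each marked by that number of small dark studs beyond its end
- third_slot (a point): point in the gate plate's upper face at the end of the third slot (forward end of the right leg), 24 mm forward and 16 mm right of the gate's middle
- grip_middle (a point): middle of the lever's black grip, on its axis, 170 mm from the pivot. The grip is four-lobed (fluted), 44 mm across the lobes, 66 mm tall, plus a 4 mm cap; with the lever upright it spans 152 to 218 mm above the table. Below it a 10 mm steel rod passes through the gate
- pivot (a point): the point about which the lever leans, 15 mm above the selector's origin. With the joint values, the grip's middle in the selector's frame is x = 0.170 sin(fore), y = -0.170 cos(fore) sin(side), z = 0.015 + 0.170 cos(fore) cos(side), in m
- lever_side (a joint): sideways lean of the lever (rad) about the selector's x axis through the pivot: positive = grip to the right (selector's -y). About -0.22 in the left leg, +0.22 in the right leg (play of 0.03 or so), 0 midway. The gate lets it change only while lever_fore is within about 0.04 of 0
- lever_fore (a joint): fore-and-aft lean of the lever (rad): positive = grip forward (selector's +x). 0 in the cross channel, about +0.30 at the end of a forward slot, -0.30 at the end of a near slot. No springs: the lever stays where it is left; 2 to 5 N at the grip moves it either way. It starts anywhere in the left leg, at either end or between
- grip_near: the lobe of the lever's grip that looks towards the selector's -x: an upright 22 mm rod, 66 mm tall, its axis 11 mm off the lever's; its origin is the lever's pivot, not the lobe itself
- grip_far: the lobe of the lever's grip that looks towards +x: an upright 22 mm rod, 66 mm tall, its axis 11 mm off the lever's; its origin is the lever's pivot, not the lobe itself
- grip_left: the lobe of the lever's grip that looks towards +y: an upright 22 mm rod, 66 mm tall, its axis 11 mm off the lever's; its origin is the lever's pivot, not the lobe itself
- grip_right: the lobe of the lever's grip that looks towards -y: an upright 22 mm rod, 66 mm tall, its axis 11 mm off the lever's; its origin is the lever's pivot, not the lobe itself
- tall_bottle: white sample bottle, 62 mm across, 185 mm tall, standing to the right of the selector; origin at the centre of its underside; loose, to be left alone
- amber_jar: amber glass jar, 66 mm across, 100 mm tall, standing to the left of the selector; origin at the centre of its underside; loose, to be left alone
- beaker: glass beaker, 68 mm across, 90 mm tall, standing near left of the selector; origin at the centre of its underside; loose, to be left alone
- filter_cartridge: white upright filter cartridge, 52 mm across, 148 mm tall, standing beyond the selector on the left; origin at the centre of its underside; loose, to be left alone
- vial: small glass vial, 22 mm across, 45 mm tall, standing on the selector's housing near its near left corner; origin at the centre of its underside; loose, to be left alone
- pipe_plug: small brass plug, 28 mm across, 24 mm tall, standing on the selector's housing near its far right corner; origin at the centre of its underside; loose, to be left alone
- screwdriver: screwdriver lying on the table near right of the selector (origin under its middle); loose, to be left alone

How it is judged (in metres and radians):
On the way:
1. the lever has been brought across to the right leg of the gate (value of joint lever_side above 0.15 rad and value of joint lever_fore below 0.2 rad), for 0.05 s.
At the end, for the whole second after the job is handed in: the lever is at rest in the third slot: lever_side above 0.15 rad (right leg) and lever_fore above 0.25 rad (within 0.05 rad of the slot's end) (value of joint lever_side above 0.15 rad and value of joint lever_fore above 0.25 rad and velocity of joint lever_side between -0.05 and 0.05 rad/s and velocity of joint lever_fore between -0.05 and 0.05 rad/s); the robot touches nothing.
It fails at once if the grip is pinched: two opposite lobes are pressed by the fingers at once, over 1 N each ((contact force between the fingers and grip_near above 1 N and contact force between the fingers and grip_far above 1 N) or (contact force between the fingers and grip_left above 1 N and contact force between the fingers and grip_right above 1 N)).
It fails at once if one of the loose things around the lever is shifted or lifted by more than 25 mm (distance of any of tall_bottle, amber_jar, beaker, filter_cartridge, vial, pipe_plug, screwdriver from where it was at the start of the episode above 0.025 m).
It fails at once if one of the standing things is tipped over (angle between any of tall_bottle, amber_jar, beaker, filter_cartridge, vial, pipe_plug's own z axis and vertical above 0.5 rad).
It also fails if it takes over 56 s, if anything falls off the work surface, if the arm or the gripper's body presses on something with over 40 N, if the wrist force passes 120 N, or if a joint passes its speed limit or range.

## Robot

A 7-joint arm with a two-finger parallel gripper is mounted at the origin on the work surface. World frame = base frame: x ahead of the robot, y to its left, z up, the work surface at z = 0. Lengths are in m, angles in degrees, forces in N, time in s.
With the tool pointing down it reaches from about 0.425 to 0.875 m from the base axis. Payload 4.7 kg.
Tool frame: the origin (TCP) lies on the front face of the gripper's body, between the roots of the fingers; the fingertips stand 70 mm ahead of it and the grasp point (between the pads) lies 51 mm ahead of it (tip_extent is the distance from the TCP to the fingertips, in m); z points along the fingers, y is the direction in which the jaws open and shut (so a half turn about z gives the same grasp; the last joint's range is limited). The gripper opens to 87 mm and grips with 3 to 60 N. Pads are 19 mm wide; open, the fingers measure 117 mm over their backs; the gripper's body (75 mm by 190 mm) begins 51 mm behind the grasp point.
Start: joints at [78.1, 18.392, -4.016, 83.108, 1.295, 78.541, -3.26], TCP at [0.143, -0.634, 0.292] pointing down, gripper open.
Joint ranges: [-163.93, 163.93], [-17.29, 119.83], [-79.2, 71.16], [3.27, 140.29], [-89.18, 269.18], [5.43, 117.66], [-154.24, 154.24]. Speed limits (degrees/s): [147.25, 147.25, 180, 180, 180, 180, 180].

## Interface

Orientations are given as [roll, pitch, yaw] about the fixed x, y, z axes, in that order (R = Rz(yaw) Ry(pitch) Rx(roll)).
In Python, from cell import * gives the robot as it stands.
- The arm moves only by the tool carry_out, never from a script. Its argument "increments" is text: rows parted by semicolons, each of 7 numbers parted by spaces: the opening, from 0 (shut) to 1 (fully open), then the shift along the tool's x, y, z in m, then the turn, a rotation vector about the tool's x, y, z in degrees. A call has 1 to 20 rows; each row shifts and turns the pose as measured when the row begins, along the tool's axes as they then stand; what a row does not reach is not made up. A row lasts 1/8 s, in which the tool goes at most 62.5 mm and 10.7 degrees, less where a joint would pass 70% of its speed; a pose out of reach is approached as far as the arm can. A call is refused whole if a number of a shift passes 0.0625 or a number of a turn 10.7, either way. A call with a gripper value outside its range is refused whole. The fingers move at their own pace and stop on an object; "force" is the grip in N (left out, the last holds). Time passes only in rows, so rows that do not move let the fingers close. It gives the time, the measured TCP pose, the force and the opening at its end, in the units of the state.
- get_obs(): the state, without advancing time (a new reading comes with each control period).
- read_camera(name): name is "scene" or "top" or "wrist"; returns a dict with "img" (480x640x3 uint8, blue, green, red), "fx", "fy", "cx", "cy" (pixels), "world_from_camera" (4x4, takes a point from camera to world coordinates). Camera axes: x right, y down, z forward; pixel columns grow to the right and rows downward; lengths in m; the calibration is good to about 2 mm. The wrist camera is an equidistant fisheye: a pixel r from the principal point sees the ray r / f radians off the axis. A picture is of the moment at which its call begins. There is no depth.
- sign_off(): hands the job in, once; it reports no verdict.
Trained networks look in a picture, given as the dict that the camera call returned (one of the last four; its "shot" number tells which), for a name from the list of things; names that differ only in an ending like _2 or _b are one class to them, and where a whole thing is asked for, a point or a joint stands for the part that bears it (a point fixed in the world has none). Each returns a list of dicts, best first, with "confidence" (0 to 1); they miss things now and then, are a little off and sometimes report something else, mostly with a low value. They report only what shows in the picture. A call takes as long as a camera call.
- masks_of(target, picture): "pixels" (480x640 bool, what is visible of it) and "bbox" ([left, top, right, bottom] in pixels, round what is visible of it).
The state is a dict: "time_s": time; "qpos": joint angles; "joint_velocities": joint speeds; "effort": joint torques, N m; "tool_pos": TCP position; "tool_rot": TCP orientation; "force": force on the tool from outside, world axes, zero at the start; "wrist_torque": the same for the moment, N m; "grip_width": finger opening in m.
Only numpy, scipy, OpenCV 4.12 (cv2) and the standard library are available. Lean on these libraries where they do the work, as an engineer would, in place of code of your own. Each camera call takes 0.05 s, during which the arm holds its last target.

## Working session

There is one attempt and no reset: what is moved stays moved. The work goes in short steps, Python scripts to look and compute and a tool call to move; the robot and the scene stay as the last step left them, time stands still between calls to the robot, and variables do not carry over. Pictures are saved under pics/ and viewed, and the job is handed in when it is done.

Besides the shell and the picture viewer there is one more tool, called by a JSON object that holds its "name" and its "arguments", one argument or row to a line. carry_out: Moves the arm, as the interface text tells. Its arguments: {"type":"object","properties":{"increments":{"type":"string"},"force":{"type":"number"}},"required":["increments"]}

```bash
ls; mkdir -p pics; python3 - <<'E'
from cell import *
import cv2
o=get_obs(); print(o)
for n in ("scene","top","wrist"):
    c=read_camera(n); cv2.imwrite(f"pics/{n}0.png",c["img"]); print(n,c["fx"],c["cx"],c["cy"],c["world_from_camera"].round(3).tolist() if hasattr(c["world_from_camera"],'round') else c["world_from_camera"])
E
```

```text
pics
{'time_s': 0.0, 'qpos': array([78.10019703, 18.43798993, -4.01564389, 83.17786847,  1.29619256,
       78.54033263, -3.25939952]), 'joint_velocities': array([-0.01479539, -0.04865407, -0.02863123,  0.0905547 , -0.02763256,
        0.01586456,  0.12317941]), 'effort': array([-2.05087149e-04, -4.91285992e+01, -4.03963253e-01, -3.12527740e+01,
       -6.38463395e-02,  4.35392931e-02,  1.72442733e-04]), 'tool_pos': array([ 0.1428399 , -0.63365968,  0.29114754]), 'tool_rot': array([-1.79889123e+02,  7.03750899e-03,  1.27105703e+01]), 'force': array([-0.39142524, -0.19681866,  0.67576895]), 'wrist_torque': array([-0.01707548,  0.01057493, -0.02140287]), 'grip_width': 0.08706344106291455}
scene 586.7754481469252 328.54601351187546 232.17440483072616 [[-0.692, 0.515, -0.506, 1.079], [0.722, 0.5, -0.479, 0.542], [0.007, -0.696, -0.718, 0.876], [0.0, 0.0, 0.0, 1.0]]
top 471.94977972354803 325.35696996052275 237.67951645208763 [[-0.011, -0.999, 0.04, 0.492], [-1.0, 0.011, -0.009, 0.06], [0.009, -0.04, -0.999, 1.114], [0.0, 0.0, 0.0, 1.0]]
wrist 371.64829954431775 318.6651058993952 236.30414128649176 [[0.22, -0.946, -0.236, 0.207], [-0.975, -0.214, -0.052, -0.62], [-0.002, 0.242, -0.97, 0.384], [0.0, 0.0, 0.0, 1.0]]
```

View pics/scene0.png

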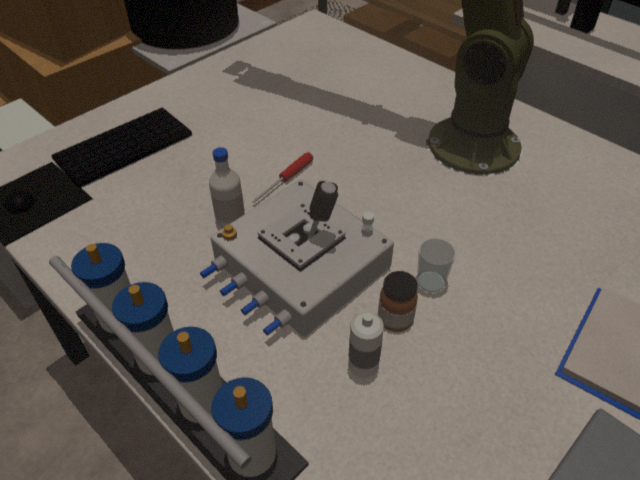

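View pics/top0.png

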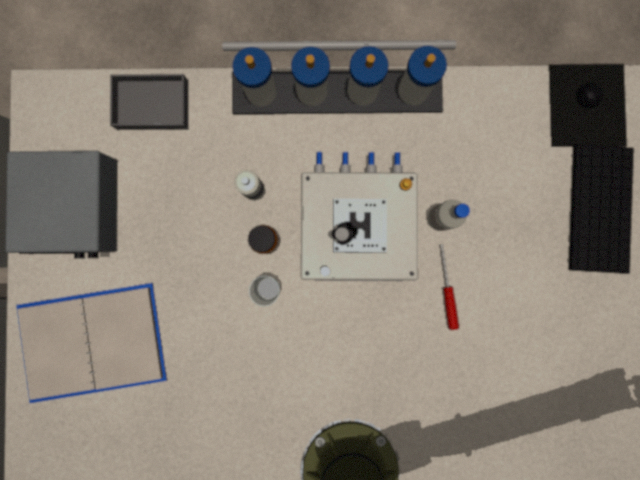

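The top view shows the gate plate at about (360,225) and the grip at about (343,233), leaning left and near. The scene view agrees. Next I'll measure the plate and grip.

```bash
cat > h.py <<'E'
from cell import *
import cv2, numpy as np
def ray(c,u,v):
    T=np.array(c["world_from_camera"]); d=np.array([(u-c["cx"])/c["fx"],(v-c["cy"])/c["fy"],1.])
    return T[:3,3],T[:3,:3]@d
def onz(c,u,v,z):
    p,d=ray(c,u,v); return p+d*(z-p[2])/d[2]
def proj(c,P):
    T=np.linalg.inv(np.array(c["world_from_camera"])); q=T[:3,:3]@np.array(P)+T[:3,3]
    return np.array([c["fx"]*q[0]/q[2]+c["cx"],c["fy"]*q[1]/q[2]+c["cy"]])
def tri(rays):
    A=np.zeros((3,3));b=np.zeros(3)
    for p,d in rays:
        d=d/np.linalg.norm(d);M=np.eye(3)-np.outer(d,d);A+=M;b+=M@p
    return np.linalg.solve(A,b)
E
python3 - <<'E'
from h import *
cs={n:read_camera(n) for n in("top","scene")}
for t in ("selector","gate_middle","grip_middle","grip_near","grip_far","grip_left","grip_right","tall_bottle","amber_jar","beaker","filter_cartridge","vial","pipe_plug","screwdriver"):
    for n,c in cs.items():
        for m in masks_of(t,c)[:1]:
            ys,xs=np.nonzero(m["pixels"]); print(t,n,round(m["confidence"],2),m["bbox"],xs.mean().round(1),ys.mean().round(1),len(xs))
            if t=="selector": np.save(f"sel_{n}.npy",m["pixels"])
c=cs["top"]; im=c["img"][160:300,290:430]
cv2.imwrite("pics/topz.png",cv2.resize(im,(588,588),interpolation=cv2.INTER_CUBIC))
im=cs["scene"]["img"][160:340,190:400]
cv2.imwrite("pics/scz.png",cv2.resize(im,None,fx=3,fy=3,interpolation=cv2.INTER_CUBIC))
m=np.load("sel_top.npy").astype(np.uint8)
print(cv2.minAreaRect(cv2.findNonZero(m)))
E
```

```text
selector top 0.76 [300.7, 152.5, 419.4, 280.5] 358.7 222.8 13178
selector scene 0.75 [201.0, 182.6, 393.9, 337.5] 300.6 256.5 17102
gate_middle top 0.61 [299.3, 152.1, 419.8, 283.0] 358.7 223.0 13071
gate_middle scene 0.76 [201.4, 180.5, 394.0, 338.0] 300.1 256.5 17393
grip_middle top 0.64 [331.2, 221.9, 359.2, 247.7] 344.9 232.8 428
grip_middle scene 0.69 [305.2, 180.7, 337.9, 237.8] 321.9 204.0 977
grip_near top 0.49 [337.6, 237.5, 352.6, 245.8] 344.5 241.3 50
grip_far top 0.55 [300.1, 149.2, 419.2, 282.1] 358.7 223.0 13201
grip_far scene 0.74 [309.1, 185.4, 328.7, 222.0] 317.8 205.1 344
grip_left scene 0.51 [321.5, 191.2, 336.1, 223.4] 328.2 207.4 275
grip_right top 0.51 [348.2, 227.1, 357.2, 241.1] 352.3 231.3 94
grip_right scene 0.55 [314.9, 180.4, 323.1, 205.4] 316.2 190.2 66
tall_bottle top 0.62 [425.2, 198.0, 468.9, 228.6] 447.6 214.8 1009
tall_bottle scene 0.83 [212.4, 149.3, 242.7, 225.9] 225.1 190.8 1845
amber_jar top 0.67 [249.0, 223.5, 280.5, 256.4] 263.7 238.7 766
amber_jar scene 0.69 [379.2, 269.8, 419.4, 333.8] 398.0 301.1 2041
beaker top 0.66 [247.1, 273.4, 278.5, 304.4] 264.0 290.2 783
beaker scene 0.97 [416.6, 236.3, 456.1, 295.9] 434.2 263.9 1687
filter_cartridge top 0.68 [233.0, 173.2, 264.7, 199.3] 249.3 185.1 640
filter_cartridge scene 0.66 [346.6, 312.3, 386.1, 379.8] 364.9 344.2 1914
vial top 0.67 [245.5, 275.9, 280.3, 306.4] 263.8 290.2 733
vial scene 0.65 [202.2, 178.6, 393.6, 334.8] 300.1 256.3 17312
pipe_plug top 0.43 [401.8, 174.5, 411.1, 192.2] 405.2 183.8 135
pipe_plug scene 0.66 [307.8, 181.2, 336.9, 239.5] 322.0 204.2 994
screwdriver top 0.81 [444.5, 283.6, 462.6, 331.1] 450.6 307.4 461
screwdriver scene 0.57 [347.2, 312.9, 384.4, 378.8] 364.9 344.4 1957
((358.9999694824219, 215.99996948242188), (117.99998474121094, 127.99998474121094), 0.0)
```

View pics/topz.png

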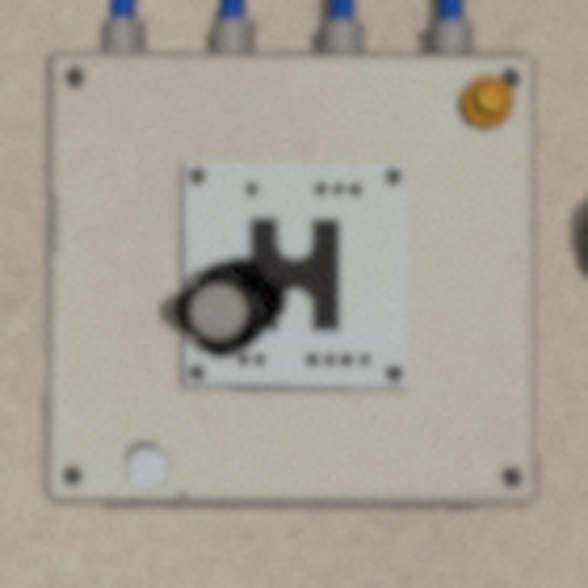

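View pics/scz.png

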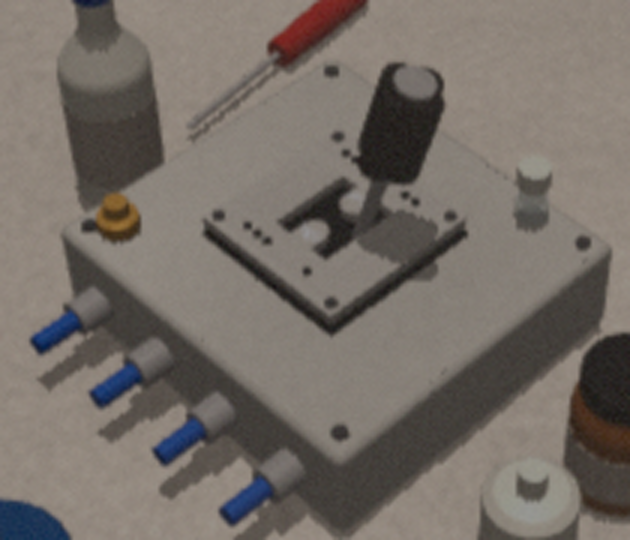

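Zoomed top view: plate screws at (197,176), (393,177), (196,372), (393,373), grip cap at (218,310). In the zoomed scene view the cap is at (416,82). The selector stands almost unturned.

```bash
python3 - <<'E'
from h import *
c=read_camera("top"); s=read_camera("scene")
z=lambda a,b:(a/4.2+290-.4,b/4.2+160-.4)
zs=lambda a,b:(a/3+190-.3,b/3+160-.3)
sc=[z(197,176),z(393,177),z(196,372),z(393,373)]
# cross-view z of screws
ss=[zs(331,302),zs(219,215),zs(451,216),zs(338,136)]
P=[]
for a,b in zip(sc,ss):
    p=tri([ray(c,*a),ray(s,*b)]); print(p.round(4), onz(c,*a,.091).round(4), onz(s,*b,.091).round(4)); P.append(onz(c,*a,.091))
P=np.array(P); mid=P.mean(0); print("mid",mid)
fx=(P[0]+P[1]-P[2]-P[3]); yaw=np.arctan2(fx[1],fx[0]); fy=P[0]+P[2]-P[1]-P[3]; print("yaw",yaw,np.arctan2(-fy[0],fy[1]))
yaw=(yaw+np.arctan2(-fy[0],fy[1]))/2
cap=tri([ray(c,*z(218,310)),ray(s,*zs(416,82))]); print("cap",cap, onz(c,*z(218,310),cap[2]))
R=np.array([[np.cos(yaw),-np.sin(yaw)],[np.sin(yaw),np.cos(yaw)]])
q=R.T@(cap[:2]-mid[:2]); L=.207
print("sel frame",q, "fore",np.arcsin(q[0]/L),"side",-np.arcsin(q[1]/L))
from scipy.optimize import least_squares
def capP(f,sd,L=.207):
    v=np.array([L*np.sin(f),-L*np.cos(f)*np.sin(sd)]); return np.r_[mid[:2]+R@v,.015+L*np.cos(f)*np.cos(sd)]
r=least_squares(lambda x:np.r_[proj(c,capP(*x))-z(218,310),proj(s,capP(*x))-zs(416,82)],[0,0]); print(r.x,r.fun)
# objects
for n,uv,h in (("bottlecap",(461,211),.185),("vial",z(147,464),.119),("plug",z(488,100),.098),("jar",(263,239),.1),("filter",(247,183),.148),("beaker",(267,287),.09)):
    w=onz(c,*uv,h); print(n,w.round(3),"sel", (R.T@(w[:2]-mid[:2])).round(3))
E
```

```text
[0.6112 0.0271 0.0883] [0.6122 0.0257 0.091 ] [0.6116 0.0305 0.091 ]
[ 0.6095 -0.0748  0.0885] [ 0.6106 -0.076   0.091 ] [ 0.6098 -0.0711  0.091 ]
[0.5092 0.0291 0.0879] [0.5106 0.0274 0.091 ] [0.51  0.033 0.091]
[ 0.5076 -0.073   0.0885] [ 0.5089 -0.0744  0.091 ] [ 0.5081 -0.0693  0.091 ]
mid [ 0.56058796 -0.02432639  0.091     ]
yaw -0.01693940019383644 -0.015962934640391477
cap [0.53511341 0.022668   0.21173122] [0.53661151 0.02089929 0.21173122]
sel frame [-0.02624418  0.04656897] fore -0.12712560630299635 side -0.22691313336470742
[-0.12436175 -0.2350797 ] [-1.51438478  0.41521257 -1.04707425 -0.95599431]
bottlecap [ 0.58  -0.217  0.185] sel [ 0.022 -0.193]
vial [0.464 0.053 0.119] sel [-0.098  0.076]
plug [ 0.649 -0.125  0.098] sel [ 0.09  -0.099]
jar [0.532 0.185 0.1  ] sel [-0.032  0.209]
filter [0.646 0.211 0.148] sel [0.081 0.237]
beaker [0.428 0.178 0.09 ] sel [-0.135  0.2  ]
```

Estimate: gate middle at about (0.560,-0.023), yaw about -0.9°, fore about -0.12, side about -0.23. I'll shut the gripper, square it to the selector and go near-left of the lever, staying high.

{"name": "carry_out", "arguments": {
  "increments": "0 0 0 -0.01 0 0 6.8; 0 0 0 0 0 0 6.8; 0 0.042 -0.02 0 0 0 0; 0 0.042 -0.02 0 0 0 0; 0 0.042 -0.02 0 0 0 0; 0 0.042 -0.02 0 0 0 0; 0 0.042 -0.02 0 0 0 0; 0 0.042 -0.02 0 0 0 0; 0 0.042 -0.02 0 0 0 0; 0 0.03 -0.02 0 0 0 0; 0 0 -0.05 0 0 0 0; 0 0 -0.05 0 0 0 0; 0 0 -0.05 0 0 0 0; 0 0 -0.05 0 0 0 0; 0 0 -0.05 0 0 0 0; 0 0 -0.05 0 0 0 0; 0 0 0 0 0 0 0",
  "force": 20
}}

```text
time_s: 3.88
tool_pos: [0.4893, -0.1685, 0.3005]
tool_rot: [179.9, -0.1, -1.5]
force: [-0.2, -0.6, 0.2]
grip_width: 0.0006
```

{"name": "carry_out", "arguments": {
  "increments": "0 -0.004 -0.05 0 0 0 -0.6; 0 0 -0.05 0 0 0 0; 0 0 -0.05 0 0 0 0; 0 0 -0.036 0 0 0 0; 0 0 0 0.02 0 0 0; 0 0 0 0.02 0 0 0; 0 0 0 0.01 0 0 0; 0 0 0 0 0 0 0"
}}

```text
time_s: 4.88
tool_pos: [0.4915, 0.0156, 0.2507]
tool_rot: [179.7, -0.4, -1.4]
force: [0.3, -0.8, 0.3]
grip_width: 0.0003
```

```bash
cat > look.py <<'E'
from h import *
import sys
t=sys.argv[1]
c=read_camera("top");s=read_camera("scene")
a=cv2.resize(c["img"][150:310,280:440],(560,560),interpolation=cv2.INTER_CUBIC)
cv2.imwrite(f"pics/top_{t}.png",a)
cv2.imwrite(f"pics/sc_{t}.png",cv2.resize(s["img"][110:310,200:430],None,fx=3,fy=3,interpolation=cv2.INTER_CUBIC))
o=get_obs();print(o["tool_pos"].round(4),o["tool_rot"].round(2),o["force"].round(2),o["time_s"])
E
python3 look.py a
```

```text
[0.492  0.0157 0.2517] [179.69  -0.52  -1.39] [-0.34 -0.1   0.83] 4.975
```

View pics/sc_a.png

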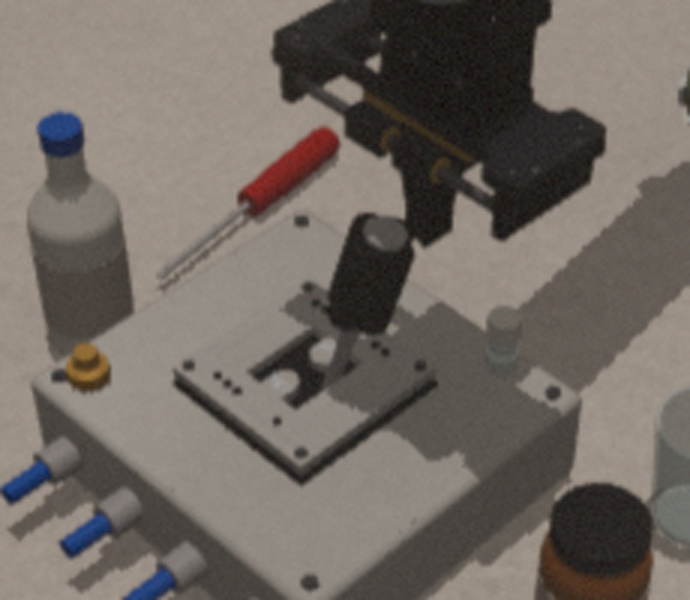

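The scene picture shows the shut fingertips just behind the grip (tips at about (430,235), grip at about (370,270)). I'll lower 10 mm and push forward slowly.

{"name": "carry_out", "arguments": {
  "increments": "0 0 -0.001 0.01 0 0.5 -0.3; 0 0 -0.001 0.003 0 0 0; 0 0.006 0 0 0 0 0; 0 0.006 0 0 0 0 0; 0 0.006 0 0 0 0 0; 0 0.006 0 0 0 0 0; 0 0 0 0 0 0 0"
}}

```text
time_s: 5.85
tool_pos: [0.518, 0.0175, 0.2398]
tool_rot: [179.7, -1.0, -1.1]
force: [-0.7, 0.8, 2.3]
grip_width: 0.0001
```

```bash
python3 look.py b
```

```text
[0.5177 0.0175 0.2397] [179.69  -1.05  -1.08] [-1.99  0.13  1.48] 5.95
```

View pics/sc_b.png

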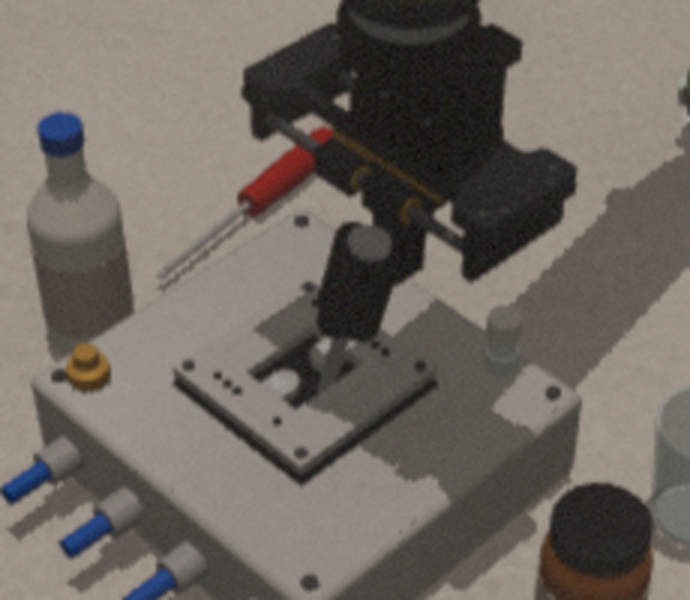

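View pics/top_b.png

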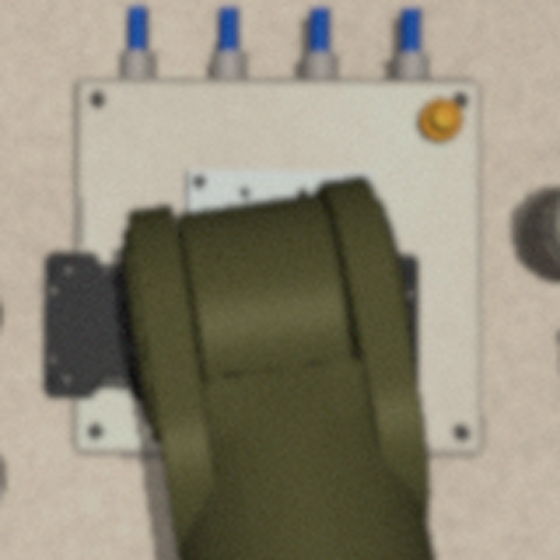

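The lever is moving: the cap went from (387,234) to (369,244) in the zoomed scene view. I'll make an estimator of the joints from the cap pixel, which the top view can no longer see because the arm covers it.

```bash
cat > est.py <<'E'
from h import *
import sys
from scipy.optimize import least_squares
mid=np.array([.5600,-.0225]);yaw=-.0164
R=np.array([[np.cos(yaw),-np.sin(yaw)],[np.sin(yaw),np.cos(yaw)]])
def capP(f,sd,L=.207):
    v=np.array([L*np.sin(f),-L*np.cos(f)*np.sin(sd)]); return np.r_[mid+R@v,.015+L*np.cos(f)*np.cos(sd)]
u,v=map(float,sys.argv[1:3]); p=np.array([200+u/3-.3,110+v/3-.3])
s=read_camera("scene")
r=least_squares(lambda x:proj(s,capP(*x))-p,[0,-.2]); print("fore,side",r.x)
E
python3 est.py 369 244; python3 est.py 387 233
```

```text
fore,side [-0.04802825 -0.24471694]
fore,side [-0.1193535  -0.24443064]
```

{"name": "carry_out", "arguments": {
  "increments": "0 0.004 0 0 0 -0.5 0; 0 0.004 0 0 0 -0.5 0; 0 0.003 0 0 0 0 0; 0 0 0 0 0 0 0"
}}

```text
time_s: 6.55
tool_pos: [0.5292, 0.0174, 0.2402]
tool_rot: [179.7, 0.0, -1.1]
force: [-1.7, 1.0, 2.1]
grip_width: 0.0003
```

```bash
python3 look.py c
```

```text
[0.529  0.0174 0.2402] [ 1.7967e+02  1.0000e-02 -1.0900e+00] [-1.86  0.65  1.99] 6.65
```

View pics/sc_c.png

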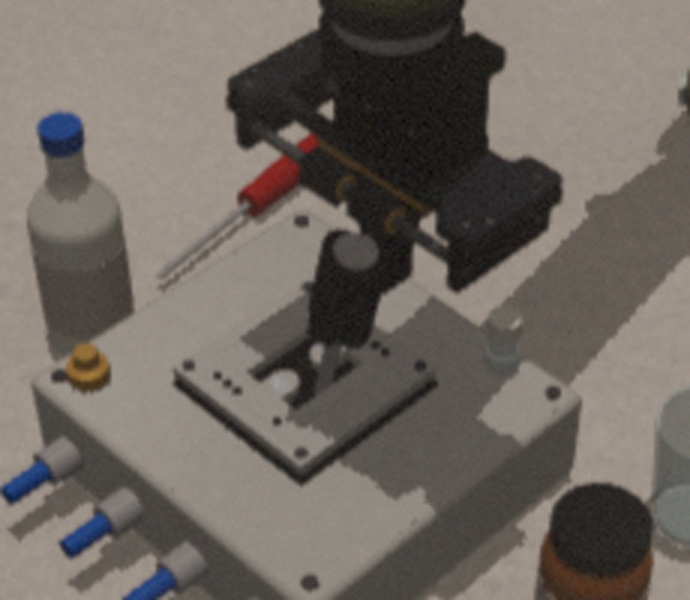

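```bash
python3 est.py 355 251
```

```text
fore,side [ 0.00050677 -0.23955422]
```

The lever is at the cross channel (fore about 0). I'll back off, go round to the left and come level with the grip.

{"name": "carry_out", "arguments": {
  "increments": "0 -0.01 0 0 0 0 0; 0 -0.015 0 0 0 0 0; 0 -0.01 -0.02 0 0 0 0; 0 0 -0.03 0 0 0 0; 0 0 -0.014 0 0 0 0; 0 0.025 0 0 0 0 0; 0 0.025 0 0 0 0 0; 0 0.015 0 0 0 0 0; 0 0 0 0 0 0 0"
}}

```text
time_s: 7.82
tool_pos: [0.5572, 0.087, 0.2407]
tool_rot: [179.5, -0.2, -0.9]
force: [0.2, -0.4, 0.5]
grip_width: 0.0003
```

```bash
python3 look.py d
```

```text
[0.5563 0.0872 0.2407] [179.52  -0.21  -0.89] [ 0.55 -0.27  0.4 ] 7.925
```

View pics/sc_d.png

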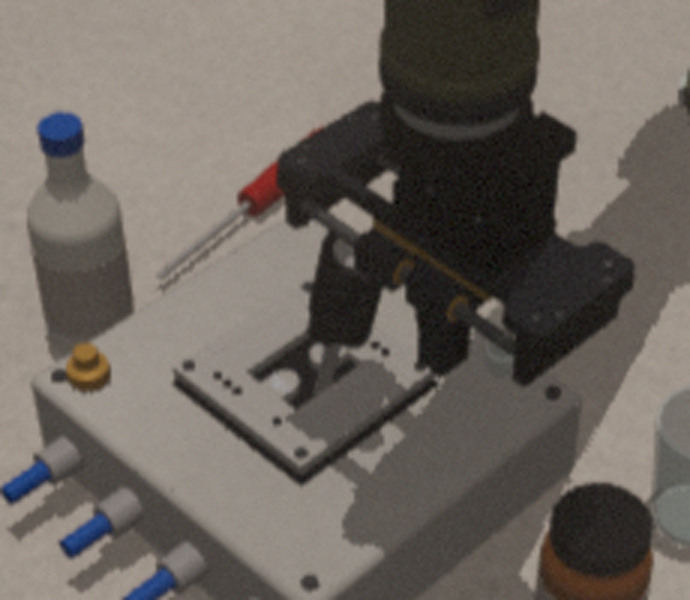

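Fingers are left of the grip and level with it. Pushing right.

{"name": "carry_out", "arguments": {
  "increments": "0 0.005 0.005 0 0.3 0 0; 0 0 0.01 0 0 0 0; 0 0 0.008 0 0 0 0; 0 0 0.008 0 0 0 0; 0 0 0.008 0 0 0 0; 0 0 0.008 0 0 0 0; 0 0 0.008 0 0 0 0; 0 0 0.008 0 0 0 0; 0 0 0 0 0 0 0"
}}

```text
time_s: 9.05
tool_pos: [0.5607, 0.0245, 0.2454]
tool_rot: [-179.9, -0.6, -0.7]
force: [-0.9, 2.0, 2.7]
grip_width: 0.0003
```

```bash
python3 look.py e
```

```text
[0.5605 0.025  0.2451] [-179.87   -0.56   -0.68] [-0.86  1.43  2.76] 9.15
```

View pics/sc_e.png

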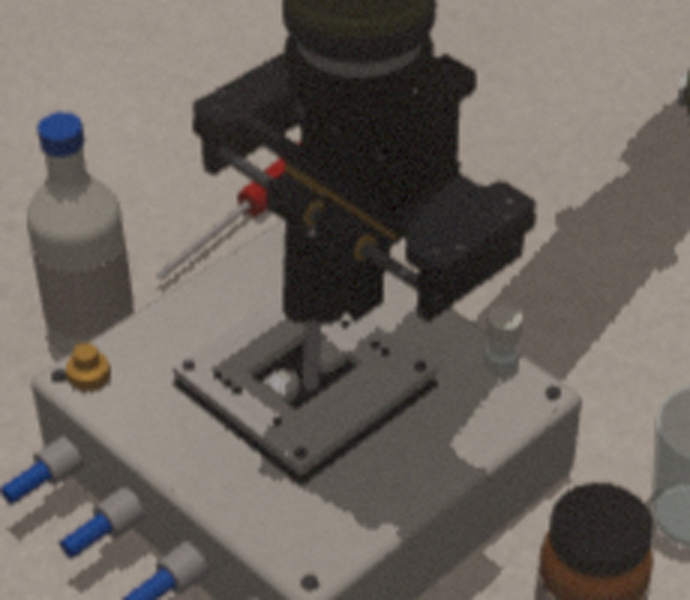

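The lever is moving across the channel; the rod is at about (312,355), near the middle. Continuing.

{"name": "carry_out", "arguments": {
  "increments": "0 0 0.007 0.002 0 -0.5 0; 0 0 0.008 0.002 0 0 0; 0 0 0.008 0.001 0 0 0; 0 0 0.008 0 0 0 0; 0 0 0.006 0 0 0 0; 0 0 0 0 0 0 0"
}}

```text
time_s: 9.9
tool_pos: [0.5601, -0.0152, 0.239]
tool_rot: [-179.9, 0.0, -0.7]
force: [0.0, 1.6, 2.1]
grip_width: 0.0006
```

```bash
python3 look.py f
```

```text
[ 0.56   -0.0146  0.239 ] [-1.7988e+02  1.0000e-02 -6.6000e-01] [0.51 1.05 0.57] 10.0
```

View pics/sc_f.png

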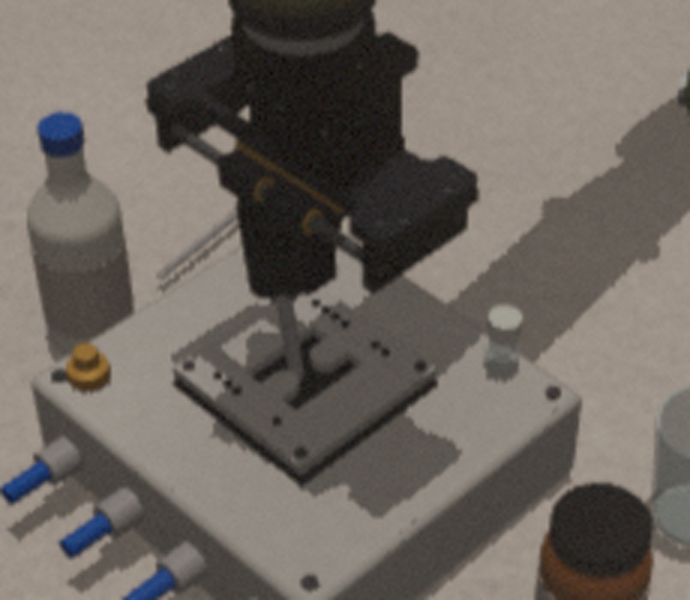

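The lever leans right now and hasn't met the wall yet (force 1 to 2 N). A little further.

{"name": "carry_out", "arguments": {
  "increments": "0 0 0.005 0 0 0 0; 0 0 0.004 0 0 0 0; 0 0 0.003 0 0 0 0; 0 0 0 0 0 0 0"
}}

```text
time_s: 10.5
tool_pos: [0.5597, -0.0263, 0.2385]
tool_rot: [-179.8, 0.0, -0.6]
force: [-0.6, 2.2, 0.8]
grip_width: 0.0005
```

```bash
python3 look.py g
```

```text
[ 0.5597 -0.0261  0.2385] [-1.7982e+02  4.0000e-02 -5.6000e-01] [0.6  1.22 1.06] 10.6
```

View pics/sc_g.png

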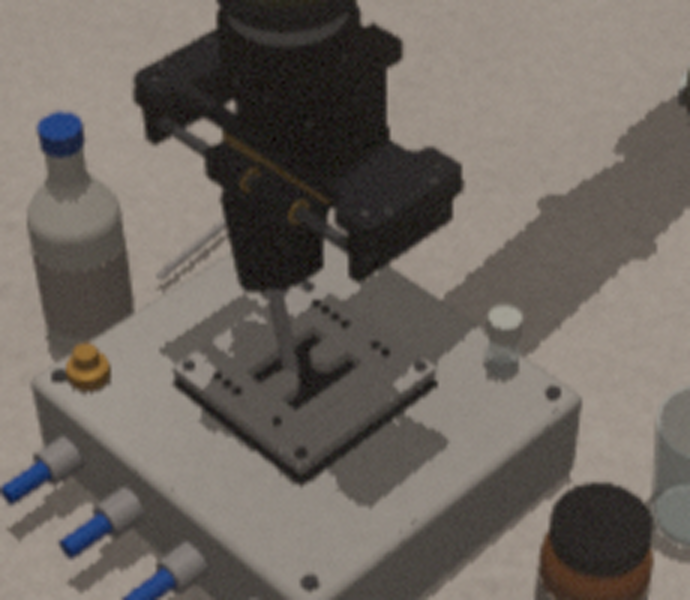

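{"name": "carry_out", "arguments": {
  "increments": "0 0 0.003 0 0 0 0; 0 0 0.003 0 0 0 0; 0 0 0 0 0 0 0"
}}

```text
time_s: 10.98
tool_pos: [0.5596, -0.0303, 0.2383]
tool_rot: [-179.6, 0.1, -0.5]
force: [-0.2, 3.4, 0.7]
grip_width: 0.0007
```

Force is rising to 3.4 N, probably the wall. I'll back off to the left and look.

{"name": "carry_out", "arguments": {
  "increments": "0 0 -0.01 0 0 0 0; 0 0 -0.02 0 0 0 0; 0 0 -0.03 0 0 0 0; 0 -0.03 -0.02 0 0 0 0; 0 -0.05 0 0 0 0 0; 0 -0.015 0 0 0 0 0; 0 0 0 0 0 0 0"
}}

```text
time_s: 11.85
tool_pos: [0.4617, 0.0478, 0.2372]
tool_rot: [179.6, 0.3, -0.7]
force: [-0.0, 0.4, 1.1]
grip_width: 0.0003
```

```bash
python3 look.py h
```

```text
[0.4628 0.0479 0.2372] [179.71   0.25  -0.72] [-0.14 -0.54 -0.04] 11.95
```

View pics/sc_h.png

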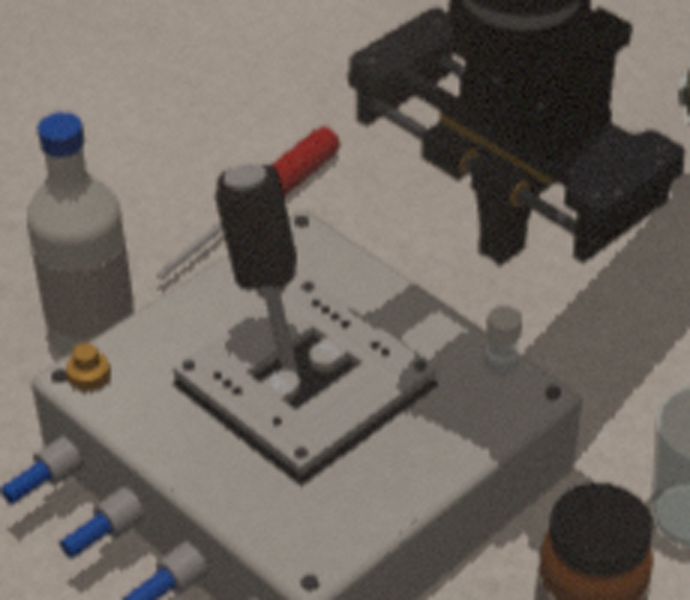

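View pics/top_h.png

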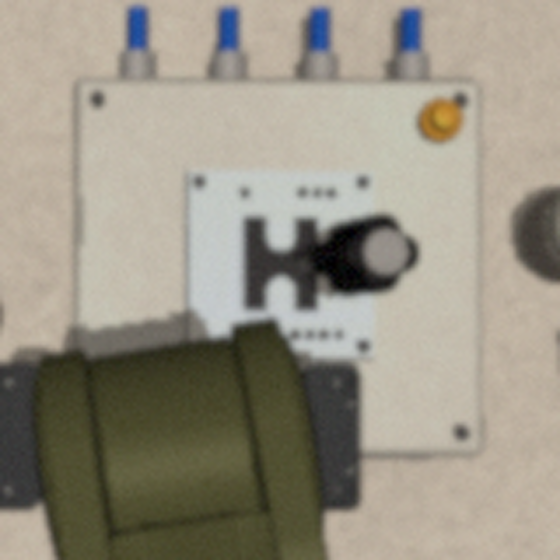

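The lever is clearly in the right leg (cap at (387,250) in the top zoom, (246,178) in the scene zoom).

```bash
python3 est.py 246 178
```

```text
fore,side [0.01182651 0.18823229]
```

{"name": "carry_out", "arguments": {
  "increments": "0 0.01 0.04 0 0 0 0; 0 0.01 0.04 0 0 0 0; 0 0.01 0.027 0 0 0 0; 0 0.01 0 0 0 0 0; 0 0.01 0 0 0 0 0; 0 0.007 0 0 0 0 0; 0 0.007 0 0 0 0 0; 0 0.007 0 0 0 0 0; 0 0 0 0 0 0 0"
}}

```text
time_s: 13.12
tool_pos: [0.539, -0.0601, 0.2363]
tool_rot: [179.9, 0.5, -0.4]
force: [-2.0, -0.2, 1.5]
grip_width: 0.0002
```

```bash
python3 look.py i
```

```text
[ 0.5388 -0.0601  0.2364] [179.88   0.43  -0.43] [-1.14 -0.48 -0.73] 13.225
```

View pics/sc_i.png

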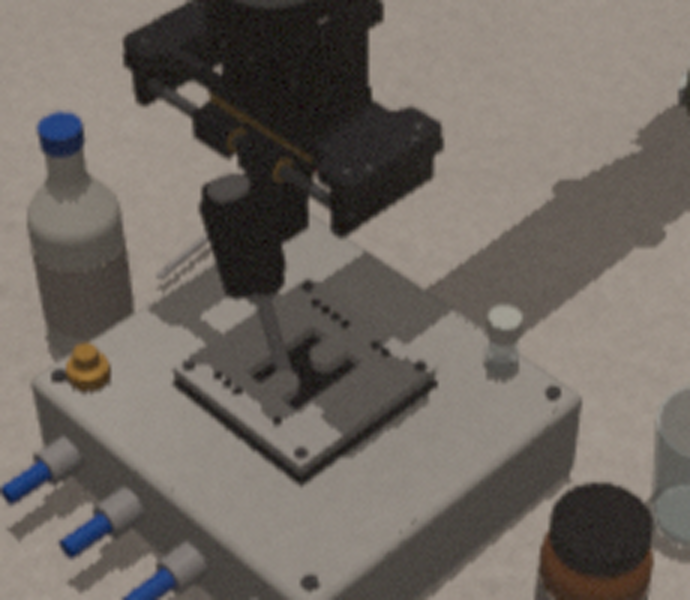

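The lever is going forward in the right leg. Continuing to the slot end.

{"name": "carry_out", "arguments": {
  "increments": "0 0.007 0 0 0 0 0; 0 0.007 0 0 0 0 0; 0 0.007 0 0 0 0 0; 0 0.007 0 0 0 0 0; 0 0.005 0 0 0 0 0; 0 0.003 0 0 0 0 0; 0 0 0 0 0 0 0"
}}

```text
time_s: 14.1
tool_pos: [0.5763, -0.0603, 0.235]
tool_rot: [179.9, 0.6, -0.4]
force: [-1.8, -0.2, 0.1]
grip_width: 0.0003
```

```bash
python3 look.py j
```

```text
[ 0.5761 -0.0602  0.2352] [179.9    0.59  -0.44] [-1.02  0.22 -1.  ] 14.2
```

View pics/sc_j.png

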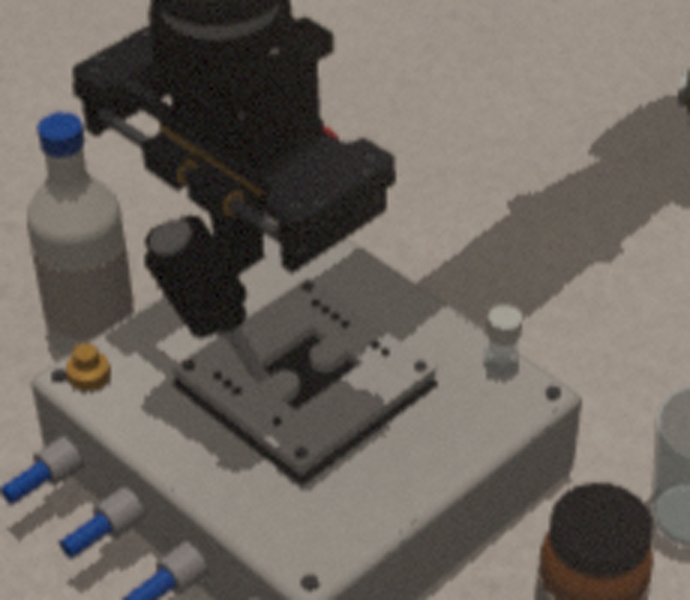

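```bash
python3 est.py 171 239
```

```text
fore,side [0.30216959 0.18976161]
```

{"name": "carry_out", "arguments": {
  "increments": "0 0.003 0 0 0 0 0; 0 0.003 0 0 0 0 0; 0 0 0 0 0 0 0"
}}

```text
time_s: 14.62
tool_pos: [0.5789, -0.0602, 0.2348]
tool_rot: [179.9, 1.1, -0.4]
force: [-4.0, -0.3, 1.8]
grip_width: 0.001
```

{"name": "carry_out", "arguments": {
  "increments": "0 0.003 0 0 0 0 0; 0 0.004 0 0 0 0 0; 0 0.004 0 0 0 0 0; 0 0 0 0 0 0 0"
}}

```text
time_s: 15.12
tool_pos: [0.5811, -0.0602, 0.2349]
tool_rot: [179.8, 2.6, -0.5]
force: [-3.4, 0.2, 2.8]
grip_width: 0.0005
```

Tool is pitching back against a stop, so the lever is home. Retreating straight back, then up and away.

{"name": "carry_out", "arguments": {
  "increments": "0 -0.01 0 0 0 0 0; 0 -0.03 0 0 0 0 0; 0 -0.04 0 0 -2 0 0; 0 -0.05 0 -0.02 0 0 0; 0 0 0.0 -0.04 0 0 0; 0 0 0 -0.03 0 0 0; 0 -0.03 -0.04 0 0 0 0; 0 0 -0.05 0 0 0 0; 0 0 -0.05 0 0 0 0; 0 0 0 0 0 0 0"
}}

```text
time_s: 16.38
tool_pos: [0.4244, 0.0901, 0.3306]
tool_rot: [177.6, 0.8, -0.5]
force: [0.0, -0.7, -0.4]
grip_width: 0.0005
```

```bash
python3 look.py k; python3 - <<'E'
from h import *
c=read_camera("top");cv2.imwrite("pics/topfull_k.png",c["img"])
E
```

```text
[0.4248 0.086  0.3304] [177.5    0.91  -0.89] [ 1.42 -0.02  0.5 ] 16.475
```

View pics/sc_k.png

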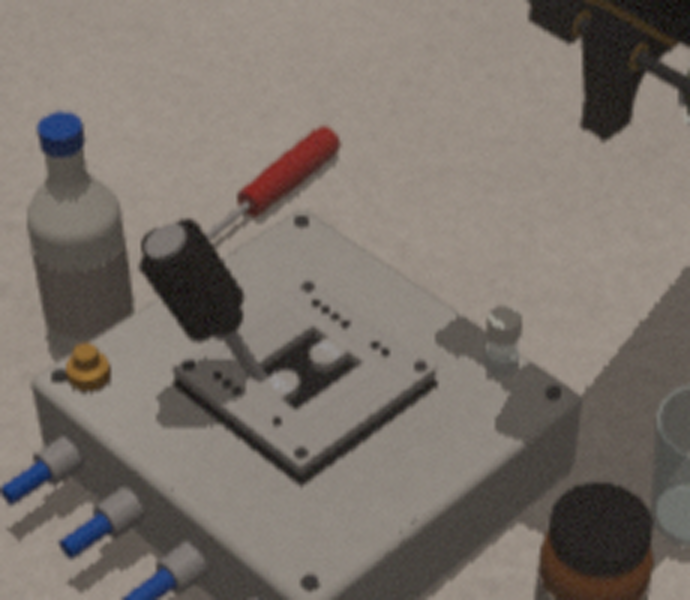

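View pics/topfull_k.png

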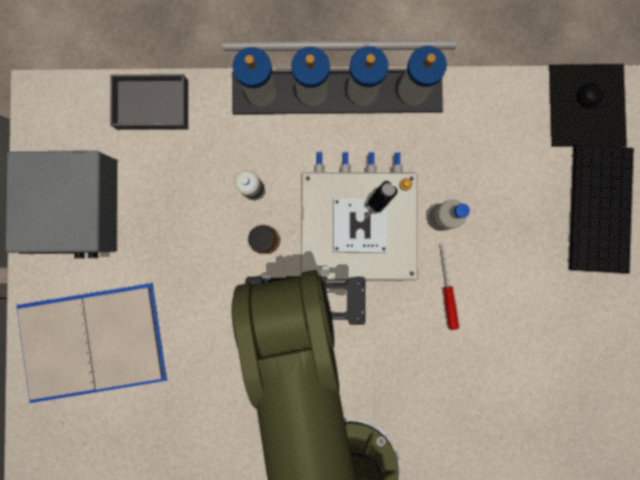

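```bash
python3 est.py 167 241; python3 - <<'E'
from h import *
from scipy.optimize import least_squares
yaw=-.0164;R=np.array([[np.cos(yaw),-np.sin(yaw)],[np.sin(yaw),np.cos(yaw)]])
c=read_camera("top")
mid=np.array([.5606,-.0243])
def capP(f,sd,L=.207):
    v=np.array([L*np.sin(f),-L*np.cos(f)*np.sin(sd)]); return np.r_[mid+R@v,.015+L*np.cos(f)*np.cos(sd)]
print(least_squares(lambda x:proj(c,capP(*x))-np.array([388.5,188]),[.3,.2]).x)
E
```

```text
fore,side [0.31285424 0.1962247 ]
[0.31451619 0.23646936]
```

{"name": "carry_out", "arguments": {
  "increments": "0 0 0 0 0 0 0; 0 0 0 0 0 0 0; 0 0 0 0 0 0 0; 0 0 0 0 0 0 0"
}}

```text
time_s: 17.12
tool_pos: [0.4252, 0.082, 0.3297]
tool_rot: [177.6, 1.0, -1.4]
force: [-0.3, -0.1, -0.0]
grip_width: 0.0003
```

```bash
python3 -c "
from cell import *
print(sign_off())"
```

```text
the job is handed in; nothing more can be done
None
```

I pushed the selector's lever fully home into the third slot and handed the job in at about 17 s. The gripper stayed shut throughout, so the fingers could not pinch the grip. The pushes went along the left leg to the cross channel, across to the right leg, then forward until the tool met the stop. After that I moved the arm up and clear.

**Lever position:** at the end lever_fore measured about 0.31 rad in both camera views. lever_side measured 0.20 rad in the scene view and 0.24 rad in the top view. That difference fits the calibration error, and both values are well above 0.15. After the crossing, before the last push, the scene view gave lever_side about 0.19 and lever_fore about 0.01.

**Surroundings:** at the end the tool force was about zero and the fingers were well away from everything. By eye, the tall bottle, amber jar, filter cartridge, pipe plug, vial and screwdriver look unmoved. The beaker was hidden under the arm in the last top view and only partly shown in the scene view, where it looked upright and in place. I did not re-measure these positions.

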